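# Clamp the stud, then hold the square in the corner

## Robot

A 7-joint arm with a two-finger parallel gripper is mounted at the origin on a cart in front of the work surface, level with it; the furniture and walls round the work are solid. World frame = base frame: x ahead of the robot, y to its left, z up, the work surface at z = 0. Lengths are in m, angles in rad, forces in N, time in s.
With the tool pointing down it reaches from about 0.4 to 0.875 m from the base axis. Payload 19.3 kg.
Tool frame: the origin (TCP) lies at the very end of the fingers, on their centre line; the grasp point (between the pads) lies 19 mm behind it; z points along the fingers, x is the direction in which the jaws open and shut, and the axes are right-handed (so a half turn about z gives the same grasp; the last joint's range is limited). The gripper opens to 85 mm and grips with 20 to 120 N. Pads are 22 mm wide; open, the fingers measure 114 mm over their backs; the gripper's body (76 mm by 85 mm) begins 54 mm behind the grasp point. The pads swing forward as they close: fully open they stand 13 mm farther back than shut.
Start: joints at [-1.298, 0.521, -0.036, 1.599, 0.021, 1.021, -0.113], TCP at [0.21, 0.589, 0.231] pointing down, gripper open.
Joint ranges: [-2.91, 2.91], [-0.3, 2.13], [-1.5, 1.42], [0.17, 2.43], [-1.26, 4.41], [0.16, 1.93], [-2.52, 2.52]. Speed limits (rad/s): [1.89, 1.89, 2.39, 2.39, 3.01, 3.01, 3.01].

## Interface

Orientations are given as [roll, pitch, yaw] about the fixed x, y, z axes, in that order (R = Rz(yaw) Ry(pitch) Rx(roll)).
In Python, from workcell import bot gives the robot as it stands.
- The arm moves only by the tool jog_arm, never from a script. Its argument "increments" is a list of rows, each an object of numbers: "wx", "wy", "wz": the turn, a rotation vector about the tool's x, y, z in degrees; "x", "y", "z": the shift along the tool's x, y, z in cm; "claw": the opening in per cent of the stroke, from 0 (shut) to 100 (fully open). A call has 1 to 10 rows; each row is the pose to reach, as a shift and turn from the pose measured when the call began, along the tool's axes at that moment; what a row does not reach only later rows make up. A row lasts 1/8 s, in which the tool goes at most 62.5 mm and 10.7 degrees, less where a joint would pass 70% of its speed; a pose out of reach is approached as far as the arm can. A call with a gripper value outside its range is refused whole. The fingers move at their own pace and stop on an object; "squeeze" is the grip in N (left out, the last holds). Time passes only in rows, so rows that repeat a pose let the fingers close. It gives the time, the measured TCP pose, the force and the opening at its end, in the units of the state.
- bot.observe(): the state, without advancing time (a new reading comes with each control period).
- bot.grab_frame(name): name is "scene" or "top"; returns a dict with "pixels" (480x640x3 uint8, red, green, blue), "fov_y" (degrees; the focal length in pixels is half the picture's height over the tangent of half this angle, whatever the lens; pixels are square), "cx", "cy" (the principal point, pixels), "origin" and "orientation" of the camera in the world. Camera axes: x right, y down, z forward; pixel columns grow to the right and rows downward; lengths in m; the calibration is good to about 2 mm. A picture is of the moment at which its call begins. There is no depth.
- bot.job_done(): hands the job in, once; it reports no verdict.
The state is a dict: "clock": time; "qpos": joint angles; "qd": joint speeds; "joint_efforts": joint torques, N m; "position": TCP position; "tool_rot": TCP orientation; "force": force on the tool from outside, world axes, zero at the start; "moment": the same for the moment, N m; "grip_width": finger opening in m.
Only numpy, scipy, OpenCV 4.12 (cv2) and the standard library are available. Lean on these libraries where they do the work, as an engineer would, in place of code of your own. Each camera call takes 0.05 s, during which the arm holds its last target.

## Task

Swing the fixture's clamp arm fully down onto the foot of the upright stud. Then pick up the engineer's square, set its thick stock flat on the base plate with the blade upright, and press it into the corner until the stock sits on the plate and the blade's outer edge lies flush against the middle of the stud's open front face. Finish while still gripping the square and pressing it in the corner, against plate and stud alike; do not let go, and leave the tools lying round about alone.

Things in the scene. Friction and masses are not known exactly. Their poses are not given: they have to be found in the camera images.
- fixture: Steel base plate fixed on the bench, 10 mm thick. Origin on its underside; it spans x -130..130, y -75..65 mm; +x is the direction in which the square is pressed. The stud stands at x = 30, y = 0, with 8 mm high stops behind and at one side (1.5 mm play); the plate before it (x -130..10) is free. Two pivot lugs, tops at z = 46 mm, stand at x = 115, y = -48.
- clamp (a joint): Hinge of the clamp arm, rad: 0 = fully down with its rubber pad on the stud's foot, grows as the arm is raised (starts between 0.5 and 0.9, limit 1.2). The arm swings in a plane along the fixture's x axis, about an axis along the fixture's y; it is stiff (0.18 N m friction, about 2 to 4 N at the bar) and stays where left.
- clamp_hinge (a point): Pivot of the clamp arm, fixed on the fixture at x = 115, y = -48, z = 35 mm.
- clamp_bar (a point): Centre of the round cross bar at the free end of the clamp arm, 95 mm from the pivot: bar 16 mm thick, 40 mm long along the fixture's y. Fully down it lies at the pivot's height, at fixture x = 20, y = -48, z = 35 mm; raised, it lies higher and nearer the pivot in x. Push it down from above along its arc.
- stud: Loose upright dark steel square tube, 40 x 40 mm, top 100 mm above its underside, on a foot 8 mm thick that spans x -20..20, y -68..20 mm and lies under the clamp. Origin on the tube's centre line at the underside, which rests on the plate; z up, axes parallel to the fixture's. Its open front face is the flat face at x = -20 mm, 40 mm wide.
- square: Engineer's square, 0.4 kg, standing on its stock. Stock: dark bar, body x -65..65, y 88..110 (22 mm high), z 0..20 mm. Blade: bright, 2 mm thick, 30 mm wide (x -65..-35, at z = 10), rising from one end of the stock to 220 mm above its underside. Body +y points down; body -x points level to the blade's outer edge, which goes against the stud and is flush with the stock's end (x = -65).
- square_heel (a point): Outer heel of the square: bottom of the stock at the blade end, mid-thickness (body -65, 110, 10 mm). It goes into the corner, to the bottom of the stud's front face.
- square_grip (a point): Good place to grip the stock from above, fingers on its 20 mm thickness: mid-height (11 mm above the underside), mid-thickness, 95 mm from the heel and 65 mm clear of the blade.
- mig_pliers: Bystander: pliers with red handles, 205 mm long, lying flat. Leave alone.
- gauge: Bystander: small flat steel gauge, 60 x 75 x 9 mm, lying near the front edge. Leave alone.

How it is judged:
By the outcome, as a careful person would: the job done as asked, in the order asked, and still so for the second after the job is handed in, while the arm keeps its last pose, push and grip.
It also fails if it takes over 64 s, if anything falls off the work surface, if the arm or the gripper's body presses on something with over 40 N, if the wrist force passes 120 N, or if a joint passes its speed limit or range.

## Working session

There is one attempt and no reset: what is moved stays moved. The work goes in short steps, Python scripts to look and compute and a tool call to move; the robot and the scene stay as the last step left them, time stands still between calls to the robot, and variables do not carry over. Pictures are saved under pics/ and viewed, and the job is handed in when it is done.

Besides the shell and the picture viewer there is one more tool, called after "Call:" as a command line: name --argument value ..., lists and objects as JSON in quotes. jog_arm: Moves the arm, as the interface text tells. Its arguments: {"type":"object","properties":{"increments":{"type":"array","items":{"type":"object","properties":{"wx":{"type":"number"},"wy":{"type":"number"},"wz":{"type":"number"},"x":{"type":"number"},"y":{"type":"number"},"z":{"type":"number"},"claw":{"type":"number"}}}},"squeeze":{"type":"number"}},"required":["increments"]}

```bash
mkdir -p pics; ls; python3 - <<'E'
from workcell import bot
import cv2
s=bot.observe()
print(s)
for n in("scene","top"):
    f=bot.grab_frame(n); cv2.imwrite(f"pics/{n}0.png",f["pixels"][:,:,::-1])
    print(n,{k:v for k,v in f.items() if k!="pixels"})
E
```

```text
pics
{'clock': 0.0, 'qpos': array([-1.29822244,  0.52206478, -0.03635179,  1.59998392,  0.02119777,
        1.02114126, -0.11277583]), 'qd': array([ 0.00065231,  0.00110757,  0.00113859,  0.00028815, -0.00101359,
       -0.00136266,  0.0008768 ]), 'joint_efforts': array([ 4.60644624e-04, -9.27085161e+01,  1.97961800e+00, -3.69936347e+01,
        1.76657620e-02,  7.85361277e-03,  3.87069917e-06]), 'position': array([0.2099685 , 0.58830739, 0.23070246]), 'tool_rot': array([3.14151893e+00, 1.21017610e-03, 1.22805615e+00]), 'force': array([ 0.32847739, -0.90578767, -0.01401936]), 'moment': array([ 5.45464555e-02,  6.05524274e-05, -4.28732748e-04]), 'grip_width': 0.08534903953733053}
scene {'fov_y': 57.37670010050346, 'cx': 320.607658088018, 'cy': 242.19745830535538, 'origin': array([ 0.2057054 , -0.25046707,  0.71248542]), 'orientation': array([-2.44256796, -0.00286156, -0.60648562])}
top {'fov_y': 46.25109736675343, 'cx': 318.9923390429972, 'cy': 236.2465306366016, 'origin': array([0.36373374, 0.21756907, 1.07812393]), 'orientation': array([-2.95608373, -0.02241057, -1.58966253])}
```

View pics/scene0.png

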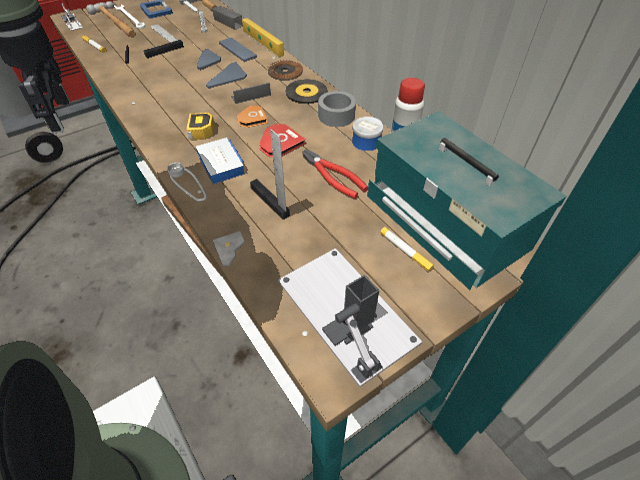

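View pics/top0.png

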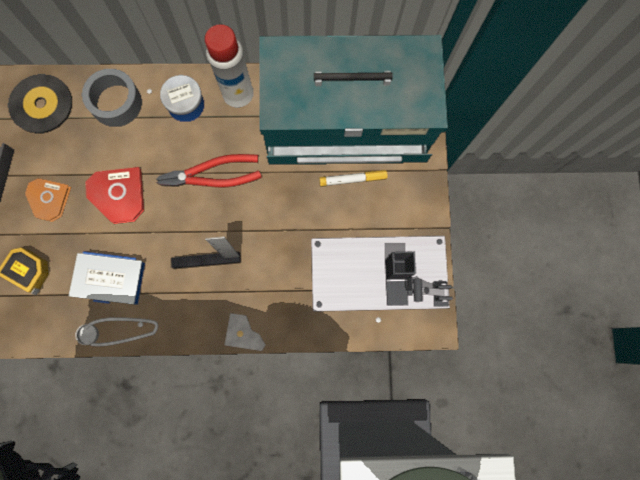

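```bash
cat > h.py <<'E'
import numpy as np, cv2
from scipy.spatial.transform import Rotation as R
def cam(f):
    h=f["pixels"].shape[0]; fl=h/2/np.tan(np.radians(f["fov_y"]/2))
    return fl,f["cx"],f["cy"],np.array(f["origin"]),R.from_euler("xyz",f["orientation"]).as_matrix()
def ray(f,u,v):
    fl,cx,cy,o,M=cam(f); d=M@np.array([(u-cx)/fl,(v-cy)/fl,1]); return o,d/np.linalg.norm(d)
def onz(f,u,v,z):
    o,d=ray(f,u,v); return o+d*(z-o[2])/d[2]
def proj(f,P):
    fl,cx,cy,o,M=cam(f); q=(np.atleast_2d(P)-o)@M; return np.c_[q[:,0]/q[:,2]*fl+cx,q[:,1]/q[:,2]*fl+cy]
def tri(f1,p1,f2,p2):
    o1,d1=ray(f1,*p1);o2,d2=ray(f2,*p2)
    t=np.linalg.lstsq(np.c_[d1,-d2],o2-o1,rcond=None)[0]
    a=o1+t[0]*d1;b=o2+t[1]*d2
    return (a+b)/2,np.linalg.norm(a-b)
def crop(f,x0,y0,x1,y1,s,name):
    im=f["pixels"][y0:y1,x0:x1,::-1]
    cv2.imwrite(name,cv2.resize(im,None,fx=s,fy=s,interpolation=cv2.INTER_CUBIC))
E
python3 - <<'E'
from workcell import bot
from h import *
import pickle
fs=bot.grab_frame("scene"); ft=bot.grab_frame("top"); pickle.dump((fs,ft),open("f0.pkl","wb"))
crop(ft,300,225,460,325,5,"pics/ct_fix.png")
crop(fs,270,240,430,390,4,"pics/cs_fix.png")
crop(ft,160,210,260,280,8,"pics/ct_sq.png")
crop(fs,235,115,305,225,5,"pics/cs_sq.png")
E
```

```text
(no output)
```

View pics/ct_fix.png

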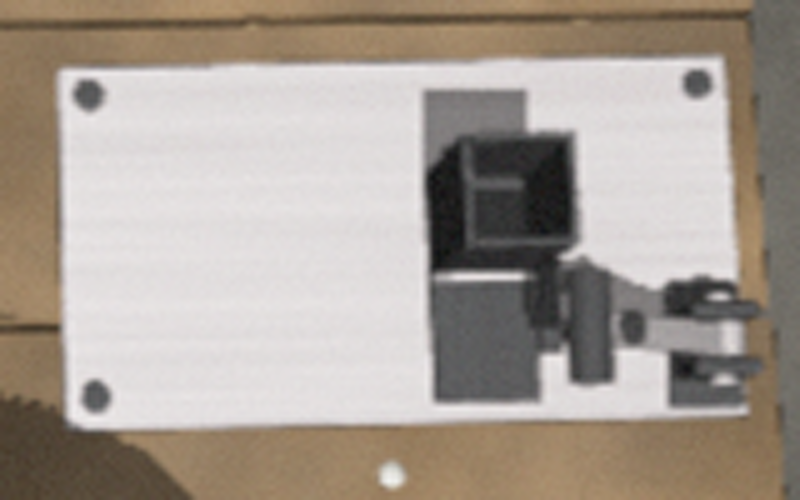

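View pics/cs_fix.png

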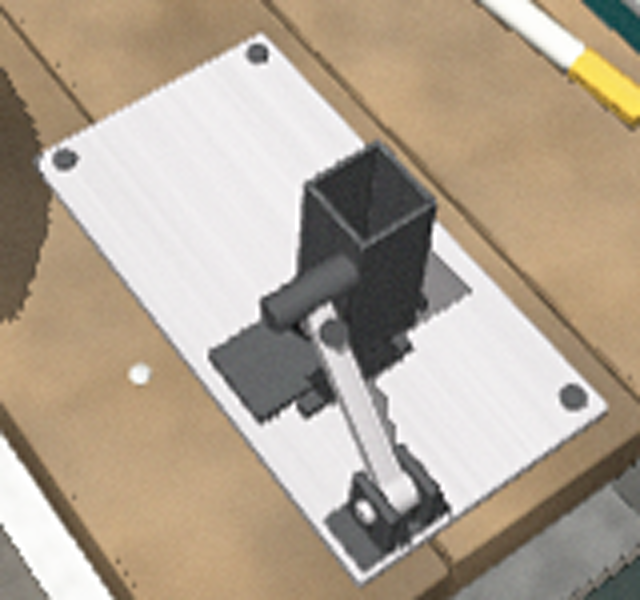

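View pics/ct_sq.png

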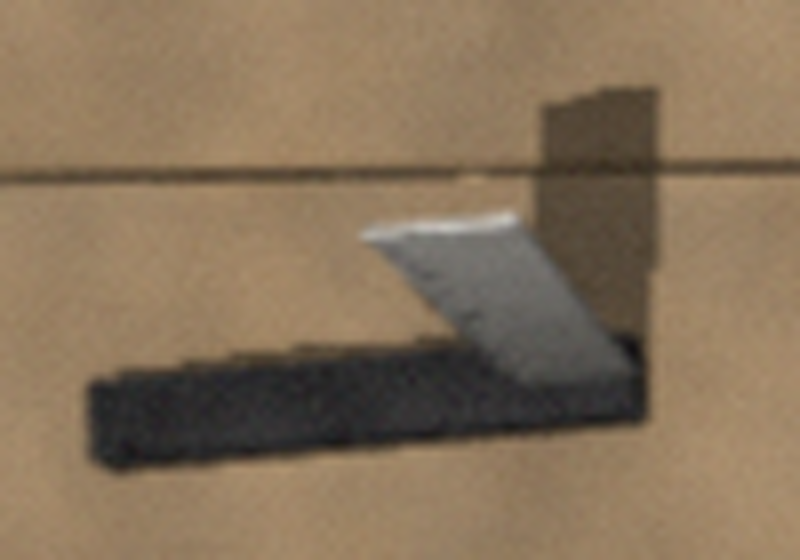

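View pics/cs_sq.png

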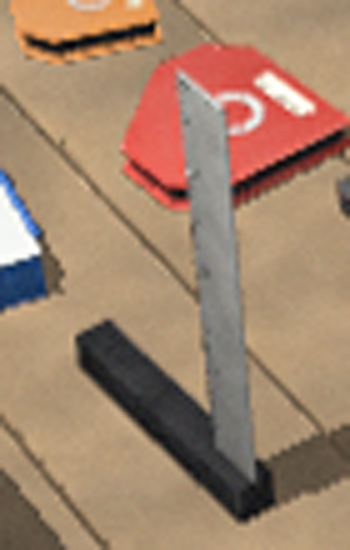

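```bash
cat > m1.py <<'E'
import pickle
from h import *
fs,ft=pickle.load(open("f0.pkl","rb"))
def fitline(pts):
    vx,vy,x,y=cv2.fitLine(pts.astype(np.float32),cv2.DIST_HUBER,0,0.01,0.01).ravel(); return np.array([x,y]),np.array([vx,vy])
def inter(a,b):
    t=np.linalg.solve(np.c_[a[1],-b[1]],b[0]-a[0]); return a[0]+a[1]*t[0]
def platecorners(f,box,thr=150):
    x0,y0,x1,y1=box
    im=f["pixels"][y0:y1,x0:x1]; S=4
    im=cv2.resize(im,None,fx=S,fy=S,interpolation=cv2.INTER_LINEAR)
    hsv=cv2.cvtColor(im,cv2.COLOR_RGB2HSV)
    m=((hsv[...,1]<45)&(hsv[...,2]>thr)).astype(np.uint8)
    m=cv2.morphologyEx(m,cv2.MORPH_CLOSE,np.ones((5,5)))
    cs,_=cv2.findContours(m,cv2.RETR_EXTERNAL,cv2.CHAIN_APPROX_NONE)
    c=max(cs,key=cv2.contourArea)[:,0]
    h=cv2.convexHull(c); q=cv2.approxPolyDP(h,0.04*cv2.arcLength(h,True),True)[:,0].astype(float)
    lines=[]
    for i in range(len(q)):
        a,b=q[i],q[(i+1)%len(q)];L=np.linalg.norm(b-a);d=(b-a)/L
        r=c-a;t=r@d;e=np.abs(r@[-d[1],d[0]])
        lines.append(fitline(c[(t>.08*L)&(t<.92*L)&(e<6)]))
    k=np.array([inter(lines[i-1],lines[i]) for i in range(len(q))])
    return (k+.5)/S-.5+[x0,y0]
def rigid(loc,w):
    a=loc-loc.mean(0);b=w-w.mean(0)
    th=np.arctan2((a[:,0]*b[:,1]-a[:,1]*b[:,0]).sum(),(a*b).sum())
    c,s=np.cos(th),np.sin(th);Rm=np.array([[c,-s],[s,c]]);t=w.mean(0)-Rm@loc.mean(0)
    return th,t,(loc@Rm.T+t-w)
if __name__=="__main__":
    loc=np.array([[-.13,.065],[.13,.065],[.13,-.075],[-.13,-.075]])
    for f,box in((ft,(300,225,458,325)),(fs,(270,240,430,390))):
        k=platecorners(f,box); print(k.round(1).tolist())
        w=np.array([onz(f,*p,.010)[:2] for p in k])
        guess=np.array([[w[:,0].max(),w[:,1].max()],[w[:,0].max(),w[:,1].min()],[w[:,0].min(),w[:,1].min()],[w[:,0].min(),w[:,1].max()]])
        w=np.array([w[np.argmin(((w-g)**2).sum(1))] for g in guess])
        th,t,e=rigid(loc,w); print(w.round(4).tolist(),"yaw",np.degrees(th),"t",t,"res mm",(e*1e3).round(1).tolist())
    # square corners measured, two views: upscaled crops
    P=lambda c,s,o:(np.array(c)+.5)/s-.5+o
    tT=lambda x,y:P((x,y),8,(160,210)); tS=lambda x,y:P((x,y),5,(235,115))
    for n,a,b in(("blade top outer",(520,214),(224,113)),("blade top inner",(362,237),(178,70))):
        print(n,tri(ft,tT(*a),fs,tS(*b)))
    tT2=lambda x,y:P((x,y),5,(300,225)); tS2=lambda x,y:P((x,y),4,(270,240))
    for n,a,b in(("stud top -x+y",(464,140),(378,143)),("stud top +x+y",(574,135),(435,206)),("+x-y",(577,238),(365,243)),("-x-y",(468,245),(308,186))):
        print(n,tri(ft,tT2(*a),fs,tS2(*b)))
    print("bar",tri(ft,tT2(591,323),fs,tS2(309,293)))
E
python3 m1.py
```

```text
[[444.5, 235.5], [449.0, 307.9], [312.4, 310.7], [310.9, 237.8]]
[[0.5609, 0.2056], [0.5616, -0.0543], [0.4217, -0.0544], [0.4211, 0.2049]] yaw -89.85043197187424 t [0.49631598 0.07545156] res mm [[0.1, 0.0], [0.0, -0.0], [-0.0, -0.3], [-0.1, 0.4]]
[[334.9, 247.4], [422.3, 341.3], [359.1, 385.8], [276.5, 279.7]]
[[0.5603, 0.2052], [0.5614, -0.0553], [0.4205, -0.0553], [0.4187, 0.2039]] yaw -89.69904023658293 t [0.49522061 0.07465864] res mm [[-0.8, -0.2], [-0.5, 0.3], [0.4, -0.4], [0.9, 0.3]]
blade top outer (array([0.52652255, 0.34213203, 0.21706491]), np.float64(0.001066857042811747))
blade top inner (array([0.52310612, 0.37164871, 0.21970655]), np.float64(0.0014215944710770161))
stud top -x+y (array([0.51487736, 0.06400753, 0.10820139]), np.float64(0.001231795070923834))
stud top +x+y (array([0.51537576, 0.02554803, 0.10779733]), np.float64(0.00043200421398871015))
+x-y (array([0.47901037, 0.02669591, 0.11051793]), np.float64(0.0002358188280360132))
-x-y (array([0.47801463, 0.06402275, 0.10677944]), np.float64(0.0011085284389334828))
bar (array([0.44908145, 0.02277786, 0.10590358]), np.float64(0.0013884773848490465))
```

```bash
cat >> h.py <<'E'
def jog(s,pos,yaw,tilt=None):
    A=R.from_euler("xyz",s["tool_rot"]); B=R.from_euler("xyz",[np.pi,0,yaw]) if tilt is None else tilt
    d=A.inv().apply(np.array(pos)-s["position"])*100; w=(A.inv()*B).as_rotvec(degrees=True)
    print("jog xyz cm",d.round(2),"w deg",w.round(2))
def show():
    from workcell import bot
    s=bot.observe(); print("t",round(s["clock"],2),"pos",s["position"].round(4),"rpy",np.degrees(s["tool_rot"]).round(2),"F",s["force"].round(1),"M",s["moment"].round(2),"w",round(s["grip_width"],4)); return s
E
python3 - <<'E'
from h import *; import pickle
from m1 import fitline,inter
fs,ft=pickle.load(open("f0.pkl","rb"))
s=show(); jog(s,[.438,.024,.17],0)
def darkmask(f,box,S=4,thr=62):
    x0,y0,x1,y1=box
    im=cv2.resize(f["pixels"][y0:y1,x0:x1],None,fx=S,fy=S,interpolation=cv2.INTER_LINEAR)
    m=((im.max(2)<thr)&(im.max(2).astype(int)-im.min(2)<22)).astype(np.uint8)
    cs,_=cv2.findContours(m,cv2.RETR_EXTERNAL,cv2.CHAIN_APPROX_NONE)
    c=max(cs,key=cv2.contourArea)[:,0]
    h=cv2.convexHull(c);q=cv2.approxPolyDP(h,0.015*cv2.arcLength(h,True),True)[:,0]
    return (c+.5)/S-.5+[x0,y0],(q+.5)/S-.5+[x0,y0]
for n,f,box in(("top",ft,(165,235,245,275)),("scene",fs,(245,170,295,220))):
    c,q=darkmask(f,box); print(n,q.round(1).tolist())
    for z in(0,.022): print(z,[onz(f,*p,z)[:2].round(4).tolist() for p in q])
    if n=="top":
        # near lower edge: for each column, max row
        xs=np.unique(c[:,0].round(2)); pts=np.array([[x,c[np.abs(c[:,0]-x)<.01][:,1].max()] for x in xs if 178<x<236])
        p,d=fitline(pts); a=onz(f,*(p-d*25),0);b=onz(f,*(p+d*25),0); print("near edge z0",a,b,"dir deg",np.degrees(np.arctan2(*(b-a)[[0,1]])) )
        v=b-a; print("x at y .36:",a[0]+v[0]*(.36-a[1])/v[1],"slope dx/dy",v[0]/v[1])
E
```

```text
t 0.2 pos [0.21   0.5885 0.231 ] rpy [1.800e+02 4.000e-02 7.036e+01] F [ 0.2 -0.2 -1.7] M [-0.   -0.03 -0.01] w 0.0852
jog xyz cm [-45.49  40.44   6.13] w deg [2.000e-02 3.000e-02 7.036e+01]
top [[239.9, 254.1], [238.9, 262.1], [171.6, 265.9], [171.1, 258.6], [237.4, 251.1]]
0 [[0.5327, 0.3433], [0.5171, 0.3452], [0.5118, 0.474], [0.5259, 0.4753], [0.5386, 0.3482]]
0.022 [[0.5292, 0.3408], [0.514, 0.3426], [0.5088, 0.4687], [0.5226, 0.4701], [0.5351, 0.3455]]
near edge z0 [0.50926971 0.45387403 0.        ] [0.51636858 0.35855799 0.        ] dir deg 175.7406340772987
x at y .36: 0.5162611869859048 slope dx/dy -0.07447720765328168
scene [[250.4, 182.1], [256.1, 179.1], [288.6, 208.9], [289.4, 215.1], [282.1, 218.1], [251.1, 187.9]]
0 [[0.5174, 0.4907], [0.534, 0.4922], [0.5453, 0.3627], [0.5364, 0.3452], [0.5182, 0.3466], [0.5091, 0.472]]
0.022 [[0.5078, 0.4678], [0.5239, 0.4693], [0.5349, 0.3438], [0.5261, 0.3268], [0.5085, 0.3281], [0.4998, 0.4497]]
```

Call:
jog_arm --increments '[{"x": -45.5, "y": 40.4, "z": 3, "wz": 70.4, "claw": 0}, {"x": -45.5, "y": 40.4, "z": 3, "wz": 70.4, "claw": 0}, {"x": -45.5, "y": 40.4, "z": 3, "wz": 70.4, "claw": 0}, {"x": -45.5, "y": 40.4, "z": 3, "wz": 70.4, "claw": 0}, {"x": -45.5, "y": 40.4, "z": 3, "wz": 70.4, "claw": 0}, {"x": -45.5, "y": 40.4, "z": 3, "wz": 70.4, "claw": 0}, {"x": -45.5, "y": 40.4, "z": 3, "wz": 70.4, "claw": 0}, {"x": -45.5, "y": 40.4, "z": 3, "wz": 70.4, "claw": 0}, {"x": -45.5, "y": 40.4, "z": 3, "wz": 70.4, "claw": 0}, {"x": -45.5, "y": 40.4, "z": 3, "wz": 70.4, "claw": 0}]'

```text
schema error: expected keys wx, wy, wz, x, y, z, claw
```

```bash
python3 - <<'E'
from h import *
s=show(); jog(s,[.438,.023,.15],0)
E
```

```text
t 0.2 pos [0.21   0.5885 0.231 ] rpy [1.800e+02 4.000e-02 7.036e+01] F [ 0.2 -0.2 -1.7] M [-0.   -0.03 -0.01] w 0.0852
jog xyz cm [-45.59  40.48   8.13] w deg [2.000e-02 3.000e-02 7.036e+01]
```

All keys are needed in every row.

Call:
jog_arm --increments '[{"wx": 0, "wy": 0, "wz": 70.4, "x": -45.5, "y": 40.4, "z": 3, "claw": 0}, {"wx": 0, "wy": 0, "wz": 70.4, "x": -45.5, "y": 40.4, "z": 3, "claw": 0}, {"wx": 0, "wy": 0, "wz": 70.4, "x": -45.5, "y": 40.4, "z": 3, "claw": 0}, {"wx": 0, "wy": 0, "wz": 70.4, "x": -45.5, "y": 40.4, "z": 3, "claw": 0}, {"wx": 0, "wy": 0, "wz": 70.4, "x": -45.5, "y": 40.4, "z": 3, "claw": 0}, {"wx": 0, "wy": 0, "wz": 70.4, "x": -45.5, "y": 40.4, "z": 3, "claw": 0}, {"wx": 0, "wy": 0, "wz": 70.4, "x": -45.5, "y": 40.4, "z": 3, "claw": 0}, {"wx": 0, "wy": 0, "wz": 70.4, "x": -45.5, "y": 40.4, "z": 3, "claw": 0}, {"wx": 0, "wy": 0, "wz": 70.4, "x": -45.5, "y": 40.4, "z": 3, "claw": 0}, {"wx": 0, "wy": 0, "wz": 70.4, "x": -45.5, "y": 40.4, "z": 3, "claw": 0}]'

```text
clock: 1.45
position: [0.4381, 0.0217, 0.2013]
tool_rot: [3.141, -0.0, -0.002]
force: [1.5, 1.3, 0.5]
grip_width: -0.0003
```

```bash
python3 - <<'E'
from h import *
s=show(); jog(s,[.438,.023,.15],0)
E
```

```text
t 1.45 pos [0.4381 0.0217 0.2013] rpy [ 1.7996e+02 -1.0000e-02 -1.1000e-01] F [1.5 1.3 0.5] M [ 0.03 -0.03  0.07] w -0.0003
jog xyz cm [-0.01 -0.13  5.13] w deg [ 0.04 -0.01 -0.11]
```

Call:
jog_arm --increments '[{"wx": 0, "wy": 0, "wz": 0, "x": 0, "y": -0.1, "z": 5, "claw": 0}, {"wx": 0, "wy": 0, "wz": 0, "x": 0, "y": -0.1, "z": 7, "claw": 0}, {"wx": 0, "wy": 0, "wz": 0, "x": 0, "y": -0.1, "z": 7, "claw": 0}]'

```text
clock: 1.82
position: [0.4374, 0.0223, 0.1305]
tool_rot: [3.14, 0.002, -0.002]
force: [0.7, -0.5, 0.1]
grip_width: 0.0002
```

```bash
python3 - <<'E'
from h import *
from workcell import bot
s=show()
fs=bot.grab_frame("scene"); ft=bot.grab_frame("top")
crop(fs,260,150,460,400,2.4,"pics/cs1.png"); crop(ft,280,200,480,350,4,"pics/ct1.png")
E
```

```text
t 1.82 pos [0.4374 0.0223 0.1305] rpy [ 1.7992e+02  1.2000e-01 -1.4000e-01] F [ 0.7 -0.5  0.1] M [-0.03  0.02 -0.04] w 0.0002
```

View pics/cs1.png

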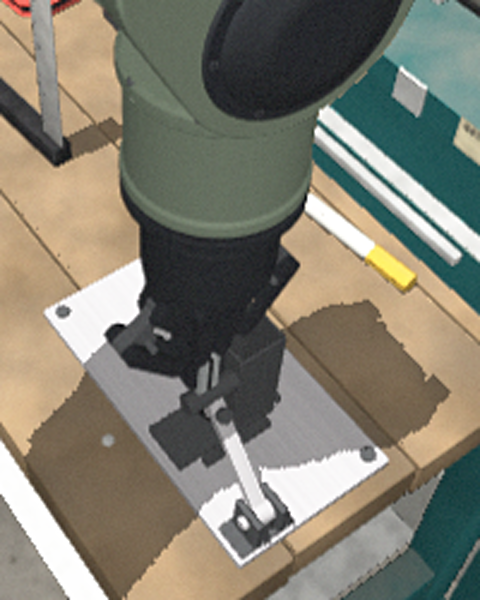

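View pics/ct1.png

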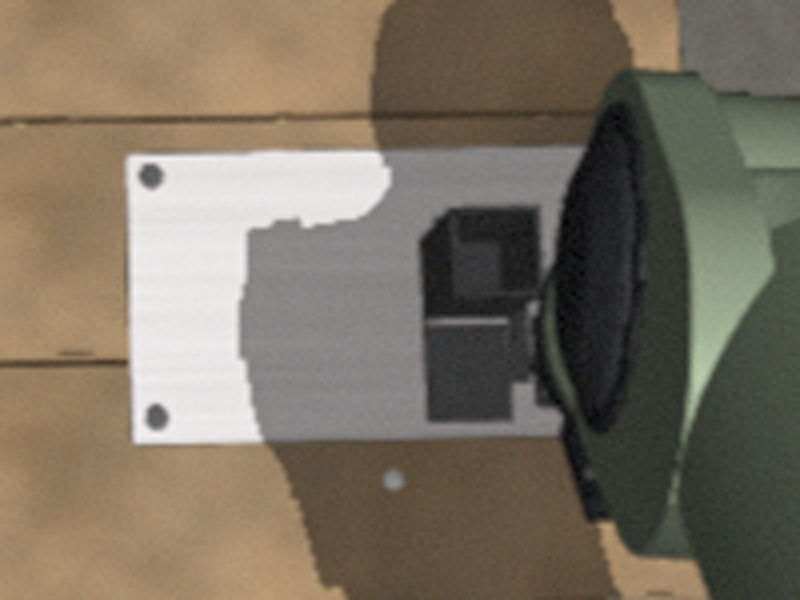

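Call:
jog_arm --increments '[{"wx": 0, "wy": 0, "wz": 90, "x": 0, "y": 0, "z": 0, "claw": 0}, {"wx": 0, "wy": 0, "wz": 90, "x": 0, "y": 0, "z": 0, "claw": 0}, {"wx": 0, "wy": 0, "wz": 90, "x": 0, "y": 0, "z": 0, "claw": 0}, {"wx": 0, "wy": 0, "wz": 90, "x": 0, "y": 0, "z": 0, "claw": 0}, {"wx": 0, "wy": 0, "wz": 90, "x": 0, "y": 0, "z": 0, "claw": 0}, {"wx": 0, "wy": 0, "wz": 90, "x": 0, "y": 0, "z": 0, "claw": 0}, {"wx": 0, "wy": 0, "wz": 90, "x": 0, "y": 0, "z": 0, "claw": 0}, {"wx": 0, "wy": 0, "wz": 90, "x": 0, "y": 0, "z": 0, "claw": 0}, {"wx": 0, "wy": 0, "wz": 90, "x": 0, "y": 0, "z": 0, "claw": 0}, {"wx": 0, "wy": 0, "wz": 90, "x": 0, "y": 0, "z": 0, "claw": 0}]'

```text
clock: 3.18
position: [0.4389, 0.0233, 0.1328]
tool_rot: [-3.14, 0.0, -1.571]
force: [-0.5, -0.8, 0.8]
grip_width: -0.0002
```

```bash
python3 - <<'E'
from h import *
from workcell import bot
s=show(); print(s["qpos"].round(2))
jog(s,[.438,.023,.114],-np.pi/2)
fs=bot.grab_frame("scene")
crop(fs,260,150,460,400,2.4,"pics/cs2.png")
# arc points
for ph in(.845,.7,.55,.4,.25,.1,0,-.05): print(ph, "y",round(.0752-(.115-.095*np.cos(ph)),4),"topz",round(.035+.095*np.sin(ph)+.008,4))
E
```

```text
t 3.17 pos [0.4389 0.0233 0.1328] rpy [-1.7989e+02  3.0000e-02 -9.0030e+01] F [-0.5 -0.8  0.8] M [0.01 0.02 0.01] w -0.0002
[-0.79  0.53  0.82  2.19 -0.64  0.67 -1.1 ]
jog xyz cm [0.03 0.09 1.88] w deg [-0.11  0.03 -0.03]
0.845 y 0.0233 topz 0.1141
0.7 y 0.0329 topz 0.1042
0.55 y 0.0412 topz 0.0927
0.4 y 0.0477 topz 0.08
0.25 y 0.0522 topz 0.0665
0.1 y 0.0547 topz 0.0525
0 y 0.0552 topz 0.043
-0.05 y 0.0551 topz 0.0383
```

View pics/cs2.png

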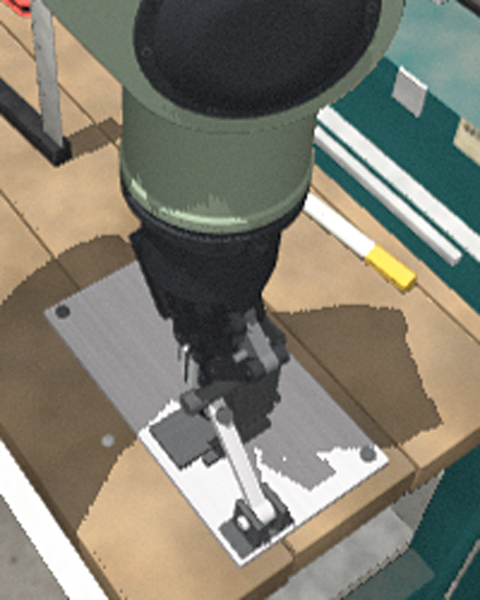

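Call:
jog_arm --increments '[{"wx": 0, "wy": 0, "wz": 0, "x": 0, "y": 0, "z": 1.5, "claw": 0}, {"wx": 0, "wy": 0, "wz": 0, "x": -0.3, "y": 0, "z": 2.2, "claw": 0}, {"wx": 0, "wy": 0, "wz": 0, "x": -0.9, "y": 0, "z": 2.9, "claw": 0}, {"wx": 0, "wy": 0, "wz": 0, "x": -1.4, "y": 0, "z": 3.5, "claw": 0}, {"wx": 0, "wy": 0, "wz": 0, "x": -1.8, "y": 0, "z": 4.1, "claw": 0}]'

```text
clock: 3.85
position: [0.4392, 0.0421, 0.0919]
tool_rot: [-3.139, 0.002, -1.569]
force: [0.2, 1.8, 2.9]
grip_width: -0.0004
```

```bash
python3 - <<'E'
from h import *
from workcell import bot
s=show(); 
fs=bot.grab_frame("scene")
crop(fs,260,150,460,400,2.4,"pics/cs3.png")
jog(s,[.438,.0552,.043],-np.pi/2)
E
```

```text
t 3.85 pos [0.4392 0.0421 0.0919] rpy [-1.7987e+02  9.0000e-02 -8.9870e+01] F [0.2 1.8 2.9] M [ 0.6  -0.07  0.02] w -0.0004
jog xyz cm [-1.3   0.13  4.89] w deg [-0.13  0.09  0.13]
```

View pics/cs3.png

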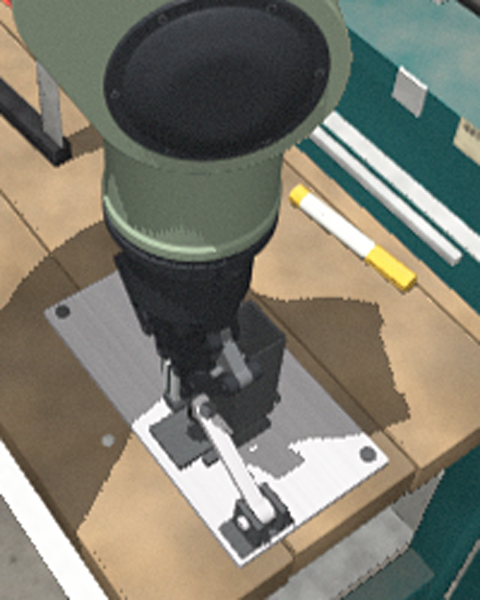

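Call:
jog_arm --increments '[{"wx": 0, "wy": 0, "wz": 0, "x": -0.35, "y": 0.1, "z": 0.7, "claw": 0}, {"wx": 0, "wy": 0, "wz": 0, "x": -0.65, "y": 0.1, "z": 1.4, "claw": 0}, {"wx": 0, "wy": 0, "wz": 0, "x": -0.9, "y": 0.1, "z": 2.1, "claw": 0}, {"wx": 0, "wy": 0, "wz": 0, "x": -1.1, "y": 0.1, "z": 2.8, "claw": 0}, {"wx": 0, "wy": 0, "wz": 0, "x": -1.2, "y": 0.1, "z": 3.5, "claw": 0}, {"wx": 0, "wy": 0, "wz": 0, "x": -1.3, "y": 0.1, "z": 4.1, "claw": 0}, {"wx": 0, "wy": 0, "wz": 0, "x": -1.3, "y": 0.1, "z": 4.5, "claw": 0}, {"wx": 0, "wy": 0, "wz": 0, "x": -1.3, "y": 0.1, "z": 4.8, "claw": 0}]'

```text
clock: 4.9
position: [0.438, 0.0552, 0.043]
tool_rot: [-3.14, 0.001, -1.569]
force: [-1.0, 1.0, 1.3]
grip_width: 0.0002
```

```bash
python3 - <<'E'
from h import *
s=show(); print(s["qpos"].round(2)); jog(s,[.438,.0552,.043],-np.pi/2)
E
```

```text
t 4.9 pos [0.438  0.0552 0.043 ] rpy [-1.799e+02  6.000e-02 -8.988e+01] F [-1.   1.   1.3] M [0.15 0.01 0.04] w 0.0002
[-0.69  0.68  0.58  2.23 -0.86  0.47 -0.99]
jog xyz cm [-0. -0.  0.] w deg [-0.1   0.06  0.12]
```

Press on gently until the stop pushes back.

Call:
jog_arm --increments '[{"wx": 0, "wy": 0, "wz": 0, "x": 0, "y": 0, "z": 0.15, "claw": 0}, {"wx": 0, "wy": 0, "wz": 0, "x": 0, "y": 0, "z": 0.3, "claw": 0}, {"wx": 0, "wy": 0, "wz": 0, "x": 0, "y": 0, "z": 0.3, "claw": 0}]'

```text
clock: 5.28
position: [0.4382, 0.0552, 0.0419]
tool_rot: [-3.139, 0.004, -1.57]
force: [-16.4, 1.4, 77.4]
grip_width: -0.0003
```

Call:
jog_arm --increments '[{"wx": 0, "wy": 0, "wz": 0, "x": 0, "y": 0, "z": -1, "claw": 0}, {"wx": 0, "wy": 0, "wz": 0, "x": 0, "y": 0, "z": -6, "claw": 0}, {"wx": 0, "wy": 0, "wz": 0, "x": 0, "y": 0, "z": -12, "claw": 0}, {"wx": 0, "wy": 0, "wz": 0, "x": 0, "y": 0, "z": -18, "claw": 0}, {"wx": 0, "wy": 0, "wz": 0, "x": 0, "y": 0, "z": -20, "claw": 0}]'

```text
clock: 5.9
position: [0.4383, 0.0543, 0.2444]
tool_rot: [-3.136, 0.005, -1.57]
force: [-0.5, 0.2, -0.0]
grip_width: 0.0
```

```bash
python3 - <<'E'
from h import *
s=show(); jog(s,[.5193,.4392,.24],np.radians(4.3))
E
```

```text
t 5.9 pos [0.4383 0.0543 0.2444] rpy [-179.67    0.31  -89.96] F [-0.5  0.2 -0. ] M [0.03 0.01 0.02] w 0.0
jog xyz cm [-38.48  -8.12   0.7 ] w deg [-5.100e-01 -4.000e-02 -9.426e+01]
```

Call:
jog_arm --increments '[{"wx": -0.4, "wy": 0, "wz": -94.3, "x": -38.5, "y": 0, "z": -2.5, "claw": 60}, {"wx": -0.4, "wy": 0, "wz": -94.3, "x": -38.5, "y": 0, "z": -2.5, "claw": 60}, {"wx": -0.4, "wy": 0, "wz": -94.3, "x": -38.5, "y": 0, "z": -2.5, "claw": 60}, {"wx": -0.4, "wy": 0, "wz": -94.3, "x": -38.5, "y": 0, "z": -2.5, "claw": 60}, {"wx": -0.4, "wy": 0, "wz": -94.3, "x": -38.5, "y": 0, "z": -2.5, "claw": 60}, {"wx": -0.4, "wy": 0, "wz": -94.3, "x": -38.5, "y": 0, "z": -2.5, "claw": 60}, {"wx": -0.4, "wy": 0, "wz": -94.3, "x": -38.5, "y": 0, "z": -2.5, "claw": 60}, {"wx": -0.4, "wy": 0, "wz": -94.3, "x": -38.5, "y": -2, "z": -2.5, "claw": 60}, {"wx": -0.4, "wy": 0, "wz": -94.3, "x": -38.5, "y": -5, "z": -2.5, "claw": 60}, {"wx": -0.4, "wy": 0, "wz": -94.3, "x": -38.5, "y": -8, "z": -2.5, "claw": 60}]'

```text
clock: 7.15
position: [0.5188, 0.4391, 0.272]
tool_rot: [-3.14, -0.002, 0.078]
force: [0.1, 0.7, -0.4]
grip_width: 0.0511
```

```bash
python3 - <<'E'
from h import *
from workcell import bot
import pickle
s=show(); jog(s,[.5193,.4392,.24],np.radians(4.3)); print(s["qpos"].round(2))
fs=bot.grab_frame("scene"); ft=bot.grab_frame("top"); pickle.dump((fs,ft),open("f1.pkl","wb"))
crop(fs,270,240,430,390,4,"pics/cs4.png"); crop(ft,140,200,460,350,2.5,"pics/ct4.png")
E
```

```text
t 7.15 pos [0.5188 0.4391 0.272 ] rpy [-1.7994e+02 -9.0000e-02  4.4800e+00] F [ 0.1  0.7 -0.4] M [-0.01  0.02  0.03] w 0.0511
jog xyz cm [ 0.04 -0.    3.2 ] w deg [-0.06 -0.09  0.18]
[-1.09  0.63  0.51  1.41 -0.32  1.18 -0.46]
```

View pics/cs4.png

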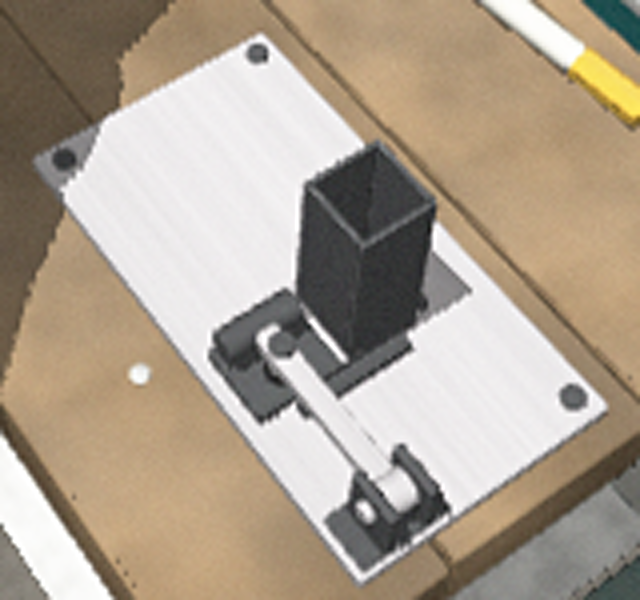

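View pics/ct4.png

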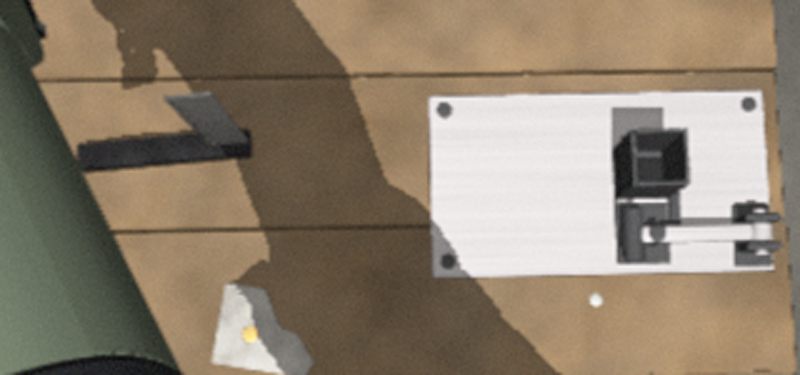

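```bash
python3 - <<'E'
from h import *
import pickle
fs,ft=pickle.load(open("f1.pkl","rb"))
P=lambda c,s,o:(np.array(c)+.5)/s-.5+o
print("bar",tri(ft,P((630,233),2.5,(140,200)),fs,P((257,327),4,(270,240))))
tS2=lambda x,y:P((x,y),4,(270,240)); tT2=lambda x,y:P((x,y),2.5,(140,200))
for n,a,b in(("-x+y",(634,130),(378,143)),("+x+y",(687,129),(435,206)),("+x-y",(688,185),(365,243)),("-x-y",(635,188),(308,186))): print(n,tri(ft,tT2(*a),fs,tS2(*b)))
E
```

```text
bar (array([0.45005768, 0.05661198, 0.02944951]), np.float64(0.0007151428022710279))
-x+y (array([0.51532292, 0.06305225, 0.10933361]), np.float64(0.0008787059747460255))
+x+y (array([0.51566958, 0.02547375, 0.10774405]), np.float64(0.0009800560203141603))
+x-y (array([0.47735114, 0.02662939, 0.11161405]), np.float64(0.002657240467740571))
-x-y (array([0.47623662, 0.06319815, 0.10893694]), np.float64(0.002790040026714753))
```

Call:
jog_arm --increments '[{"wx": 0, "wy": 0, "wz": 0.2, "x": 0, "y": 0, "z": 6, "claw": 60}, {"wx": 0, "wy": 0, "wz": 0.2, "x": 0, "y": 0, "z": 12, "claw": 60}, {"wx": 0, "wy": 0, "wz": 0.2, "x": 0, "y": 0, "z": 18, "claw": 60}, {"wx": 0, "wy": 0, "wz": 0.2, "x": 0, "y": 0, "z": 22, "claw": 60}, {"wx": 0, "wy": 0, "wz": 0.2, "x": 0, "y": 0, "z": 23.5, "claw": 60}, {"wx": 0, "wy": 0, "wz": 0.2, "x": 0, "y": 0, "z": 23.5, "claw": 60}]'

```text
clock: 8.0
position: [0.5212, 0.4376, 0.0366]
tool_rot: [3.141, -0.002, 0.069]
force: [0.7, 1.0, 0.6]
grip_width: 0.0514
```

```bash
python3 - <<'E'
from h import *
from workcell import bot
s=show(); jog(s,[.5193,.4392,.004],np.radians(4.3))
fs=bot.grab_frame("scene")
crop(fs,200,80,340,240,3.5,"pics/cs5.png")
E
```

```text
t 8.0 pos [0.5212 0.4376 0.0366] rpy [ 1.7995e+02 -1.4000e-01  3.9800e+00] F [0.7 1.  0.6] M [ 0.01  0.01 -0.04] w 0.0514
jog xyz cm [-0.19 -0.17  3.26] w deg [ 0.05 -0.14 -0.32]
```

View pics/cs5.png

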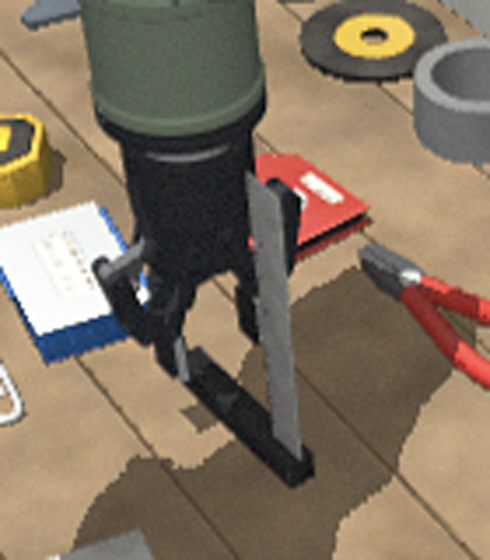

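Call:
jog_arm --increments '[{"wx": 0, "wy": 0, "wz": -0.3, "x": -0.2, "y": -0.1, "z": 2, "claw": 60}, {"wx": 0, "wy": 0, "wz": -0.3, "x": -0.2, "y": -0.1, "z": 3.2, "claw": 60}, {"wx": 0, "wy": 0, "wz": -0.3, "x": -0.2, "y": -0.1, "z": 3.2, "claw": 60}, {"wx": 0, "wy": 0, "wz": -0.3, "x": -0.2, "y": -0.1, "z": 3.2, "claw": 30}, {"wx": 0, "wy": 0, "wz": -0.3, "x": -0.2, "y": -0.1, "z": 3.2, "claw": 15}, {"wx": 0, "wy": 0, "wz": -0.3, "x": -0.2, "y": -0.1, "z": 3.2, "claw": 0}, {"wx": 0, "wy": 0, "wz": -0.3, "x": -0.2, "y": -0.1, "z": 3.2, "claw": 0}, {"wx": 0, "wy": 0, "wz": -0.3, "x": -0.2, "y": -0.1, "z": 3.2, "claw": 0}]' --squeeze 80

```text
clock: 9.05
position: [0.5202, 0.4392, 0.0066]
tool_rot: [-3.141, -0.004, 0.075]
force: [-0.6, -1.3, 6.3]
grip_width: 0.0183
```

```bash
python3 - <<'E'
from h import *
from workcell import bot
s=show(); jog(s,[.5193,.4392,.1],np.radians(4.3))
fs=bot.grab_frame("scene")
crop(fs,200,80,340,240,3.5,"pics/cs6.png")
E
```

```text
t 9.05 pos [0.5202 0.4392 0.0066] rpy [-179.95   -0.26    4.27] F [-0.6 -1.3  6.3] M [-0.15  0.37 -0.06] w 0.0183
jog xyz cm [-0.05 -0.02 -9.34] w deg [-0.05 -0.26 -0.03]
```

View pics/cs6.png

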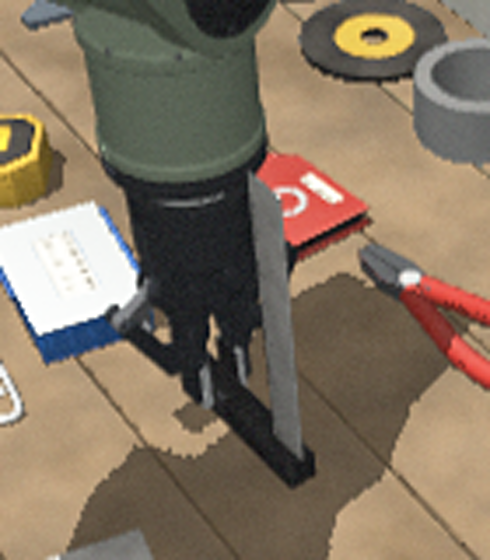

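Call:
jog_arm --increments '[{"wx": 0, "wy": 0, "wz": 0, "x": 0, "y": 0, "z": -1, "claw": 0}, {"wx": 0, "wy": 0, "wz": 0, "x": 0, "y": 0, "z": -3, "claw": 0}, {"wx": 0, "wy": 0, "wz": 0, "x": 0, "y": 0, "z": -6, "claw": 0}, {"wx": 0, "wy": 0, "wz": 0, "x": 0, "y": 0, "z": -6, "claw": 0}]'

```text
clock: 9.6
position: [0.5212, 0.44, 0.0698]
tool_rot: [-3.138, -0.008, 0.074]
force: [0.2, 0.3, -4.4]
grip_width: 0.018
```

```bash
python3 - <<'E'
from h import *
from workcell import bot
import pickle
s=show(); jog(s,[.4962,.20,.065],np.radians(.2))
fs=bot.grab_frame("scene"); ft=bot.grab_frame("top"); pickle.dump((fs,ft),open("f2.pkl","wb"))
crop(fs,200,80,340,240,3.5,"pics/cs7.png")
E
```

```text
t 9.6 pos [0.5212 0.44   0.0698] rpy [-179.79   -0.45    4.27] F [ 0.2  0.3 -4.4] M [0.2  0.01 0.04] w 0.018
jog xyz cm [-4.28 23.75  0.36] w deg [-0.23 -0.44  4.07]
```

View pics/cs7.png

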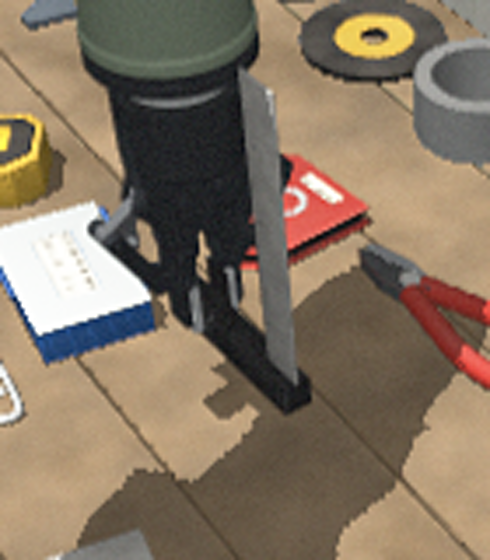

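Call:
jog_arm --increments '[{"wx": -0.2, "wy": -0.4, "wz": 4.1, "x": -1, "y": 4, "z": 0, "claw": 0}, {"wx": -0.2, "wy": -0.4, "wz": 4.1, "x": -2, "y": 9, "z": 0, "claw": 0}, {"wx": -0.2, "wy": -0.4, "wz": 4.1, "x": -3, "y": 14, "z": 0, "claw": 0}, {"wx": -0.2, "wy": -0.4, "wz": 4.1, "x": -4, "y": 19, "z": 0.2, "claw": 0}, {"wx": -0.2, "wy": -0.4, "wz": 4.1, "x": -4.3, "y": 22.5, "z": 0.4, "claw": 0}, {"wx": -0.2, "wy": -0.4, "wz": 4.1, "x": -4.3, "y": 23.7, "z": 0.4, "claw": 0}, {"wx": -0.2, "wy": -0.4, "wz": 4.1, "x": -4.3, "y": 23.7, "z": 0.4, "claw": 0}]'

```text
clock: 10.58
position: [0.4946, 0.1994, 0.062]
tool_rot: [3.139, 0.003, 0.002]
force: [0.4, 1.0, -4.7]
grip_width: 0.0178
```

```bash
python3 - <<'E'
from h import *
from workcell import bot
import pickle
s=show(); jog(s,[.4962,.18,.025],np.radians(.2))
fs=bot.grab_frame("scene"); ft=bot.grab_frame("top"); pickle.dump((fs,ft),open("f3.pkl","wb"))
crop(fs,240,100,440,350,2.4,"pics/cs8.png");crop(ft,200,180,400,320,4,"pics/ct8.png")
E
```

```text
t 10.57 pos [0.4946 0.1994 0.062 ] rpy [1.7987e+02 1.7000e-01 1.2000e-01] F [ 0.4  1.  -4.7] M [ 0.26 -0.02  0.02] w 0.0178
jog xyz cm [0.17 1.93 3.7 ] w deg [ 0.13  0.17 -0.08]
```

View pics/cs8.png

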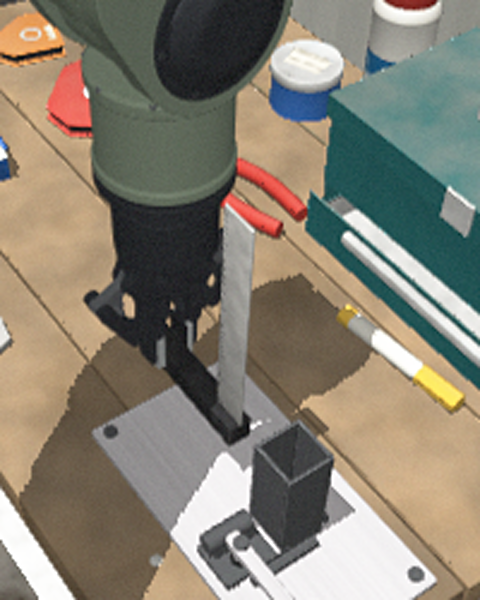

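View pics/ct8.png

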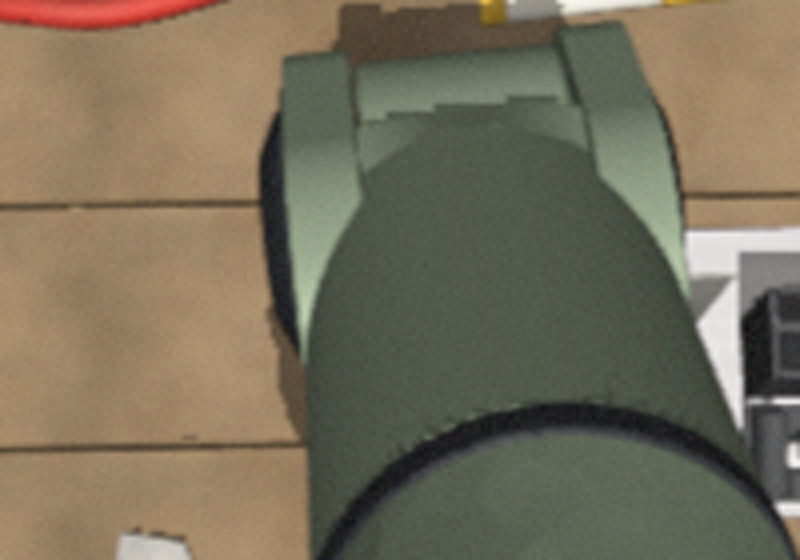

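```bash
python3 - <<'E'
from h import *
import pickle
fs,ft=pickle.load(open("f3.pkl","rb"))
crop(fs,320,170,352,295,6,"pics/cs9.png")
E
```

```text
(no output)
```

View pics/cs9.png

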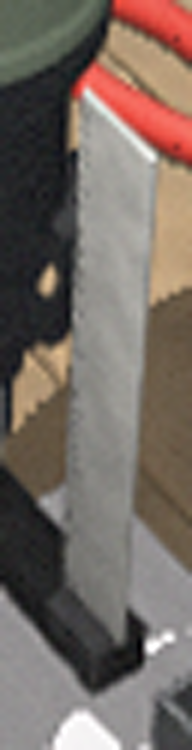

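```bash
python3 - <<'E'
from h import *
import pickle
fs,ft=pickle.load(open("f3.pkl","rb"))
P=lambda c:(np.array(c)+.5)/6-.5+(320,170)
def onx(f,p,x):
    o,d=ray(f,*p); return o+d*(x-o[0])/d[0]
for n,c in(("top outer",(154,160)),("bot outer",(124,645)),("top inner",(86,90)),("bot inner",(65,588)),("stock near bottom heel",(95,692)),("stock near top heel",(83,655))):
    print(n,onx(fs,P(c),.4946 if "stock" not in n else .4846).round(4))
E
```

```text
top outer [0.4946 0.1019 0.2745]
bot outer [0.4946 0.1016 0.0763]
top inner [0.4946 0.1297 0.276 ]
bot inner [0.4946 0.1314 0.0715]
stock near bottom heel [0.4846 0.1016 0.06  ]
stock near top heel [0.4846 0.1082 0.0715]
```

Call:
jog_arm --increments '[{"wx": 0.1, "wy": 0.2, "wz": -0.1, "x": 0.15, "y": 0.6, "z": 1, "claw": 0}, {"wx": 0.1, "wy": 0.2, "wz": -0.1, "x": 0.15, "y": 1.2, "z": 2, "claw": 0}, {"wx": 0.1, "wy": 0.2, "wz": -0.1, "x": 0.15, "y": 1.9, "z": 3, "claw": 0}, {"wx": 0.1, "wy": 0.2, "wz": -0.1, "x": 0.15, "y": 1.9, "z": 3.8, "claw": 0}, {"wx": 0.1, "wy": 0.2, "wz": -0.1, "x": 0.15, "y": 1.9, "z": 4, "claw": 0}, {"wx": 0.1, "wy": 0.2, "wz": -0.1, "x": 0.15, "y": 1.9, "z": 4, "claw": 0}]'

```text
clock: 11.42
position: [0.496, 0.182, 0.022]
tool_rot: [-3.141, -0.001, 0.006]
force: [0.4, 0.4, -5.0]
grip_width: 0.0179
```

```bash
python3 - <<'E'
from h import *
s=show(); jog(s,[.4962,.165,.0166],np.radians(.2))
E
```

```text
t 11.43 pos [0.496 0.182 0.022] rpy [-1.7999e+02 -5.0000e-02  3.6000e-01] F [ 0.4  0.4 -5. ] M [ 0.15 -0.02  0.  ] w 0.0179
jog xyz cm [0.01 1.7  0.54] w deg [-0.01 -0.05  0.16]
```

Move toward the stud first, still ~4 mm above the plate, then lower in small steps.

Call:
jog_arm --increments '[{"wx": 0, "wy": 0, "wz": 0.2, "x": 0, "y": 0.6, "z": 0.1, "claw": 0}, {"wx": 0, "wy": 0, "wz": 0.2, "x": 0, "y": 1.2, "z": 0.2, "claw": 0}, {"wx": 0, "wy": 0, "wz": 0.2, "x": 0, "y": 1.5, "z": 0.3, "claw": 0}, {"wx": 0, "wy": 0, "wz": 0.2, "x": 0, "y": 1.5, "z": 0.4, "claw": 0}, {"wx": 0, "wy": 0, "wz": 0.2, "x": 0, "y": 1.5, "z": 0.45, "claw": 0}, {"wx": 0, "wy": 0, "wz": 0.2, "x": 0, "y": 1.5, "z": 0.5, "claw": 0}]'

```text
clock: 12.18
position: [0.4961, 0.1672, 0.0169]
tool_rot: [-3.141, -0.001, 0.003]
force: [0.7, -0.3, -3.6]
grip_width: 0.0177
```

```bash
python3 - <<'E'
from h import *
from workcell import bot
import pickle
s=show(); jog(s,[.4962,.162,.0166],np.radians(.2))
fs=bot.grab_frame("scene"); ft=bot.grab_frame("top"); pickle.dump((fs,ft),open("f4.pkl","wb"))
crop(fs,300,160,400,340,3.3,"pics/cs10.png");crop(ft,300,220,460,320,5,"pics/ct10.png")
E
```

```text
t 12.18 pos [0.4961 0.1672 0.0169] rpy [-1.7999e+02 -5.0000e-02  1.7000e-01] F [ 0.7 -0.3 -3.6] M [ 0.24 -0.   -0.01] w 0.0177
jog xyz cm [0.01 0.52 0.03] w deg [-0.01 -0.05 -0.03]
```

View pics/cs10.png

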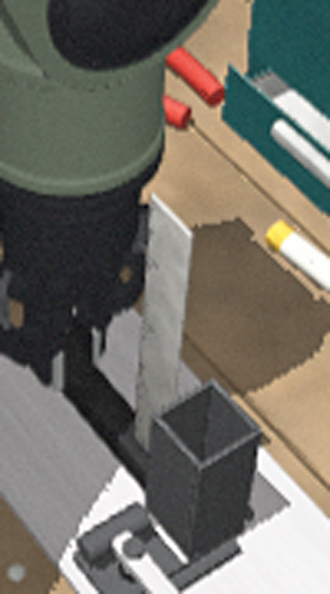

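View pics/ct10.png

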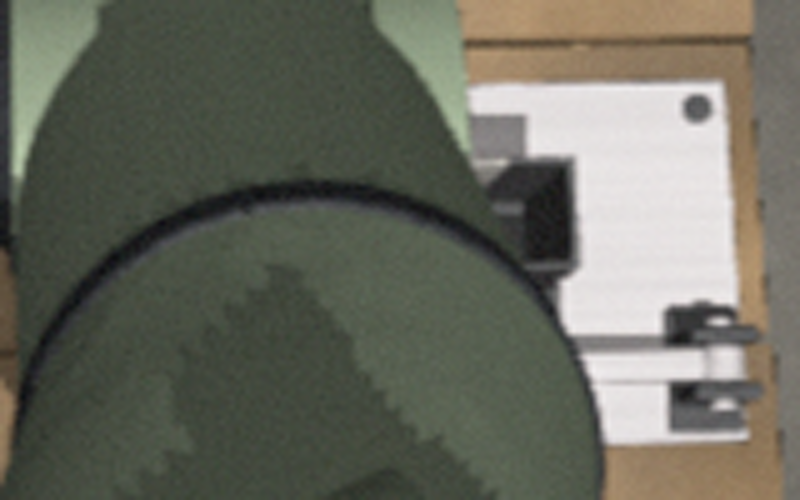

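Call:
jog_arm --increments '[{"wx": 0, "wy": 0, "wz": 0, "x": 0, "y": 0.1, "z": 0.05, "claw": 0}, {"wx": 0, "wy": 0, "wz": 0, "x": 0, "y": 0.1, "z": 0.1, "claw": 0}]'

```text
clock: 12.52
position: [0.4962, 0.1664, 0.0164]
tool_rot: [-3.141, -0.001, 0.003]
force: [-5.5, 0.7, 20.4]
grip_width: 0.0179
```

Call:
jog_arm --increments '[{"wx": 0, "wy": 0, "wz": 0, "x": 0, "y": 0.1, "z": 0.03, "claw": 0}, {"wx": 0, "wy": 0, "wz": 0, "x": 0, "y": 0.2, "z": 0.03, "claw": 0}, {"wx": 0, "wy": 0, "wz": 0, "x": 0, "y": 0.3, "z": 0.03, "claw": 0}]'

```text
clock: 12.9
position: [0.4966, 0.1641, 0.0165]
tool_rot: [-3.14, -0.002, 0.004]
force: [-0.1, 5.5, 4.6]
grip_width: 0.0185
```

```bash
python3 - <<'E'
from h import *
s=show(); jog(s,[.4962,.162,.016],np.radians(.2))
E
```

```text
t 12.9 pos [0.4966 0.1641 0.0165] rpy [-1.7989e+02 -1.1000e-01  2.0000e-01] F [-0.1  5.5  4.6] M [ 1.12  0.08 -0.02] w 0.0185
jog xyz cm [-0.04  0.21  0.05] w deg [-0.11 -0.11  0.  ]
```

Call:
jog_arm --increments '[{"wx": 0, "wy": 0, "wz": 0, "x": -0.04, "y": 0.1, "z": 0.04, "claw": 0}, {"wx": 0, "wy": 0, "wz": 0, "x": -0.04, "y": 0.2, "z": 0.04, "claw": 0}]'

```text
clock: 13.15
position: [0.4967, 0.163, 0.0165]
tool_rot: [-3.139, -0.003, 0.004]
force: [-0.9, 5.4, 6.0]
grip_width: 0.018
```

Call:
jog_arm --increments '[{"wx": 0, "wy": 0, "wz": 0, "x": -0.05, "y": 0.1, "z": 0.04, "claw": 0}, {"wx": 0, "wy": 0, "wz": 0, "x": -0.05, "y": 0.2, "z": 0.04, "claw": 0}]'

```text
clock: 13.4
position: [0.4967, 0.1619, 0.0165]
tool_rot: [-3.137, -0.004, 0.005]
force: [-0.1, 8.2, 5.4]
grip_width: 0.0182
```

```bash
python3 - <<'E'
from h import *
s=show(); jog(s,[.4962,.162,.016],np.radians(.2))
E
```

```text
t 13.4 pos [0.4967 0.1619 0.0165] rpy [-179.75   -0.23    0.28] F [-0.1  8.2  5.4] M [1.75 0.11 0.03] w 0.0182
jog xyz cm [-0.05 -0.01  0.05] w deg [-0.25 -0.23  0.08]
```

Call:
jog_arm --increments '[{"wx": -0.2, "wy": -0.2, "wz": 0.1, "x": -0.06, "y": 0.1, "z": 0.04, "claw": 0}, {"wx": -0.2, "wy": -0.2, "wz": 0.1, "x": -0.06, "y": 0.2, "z": 0.05, "claw": 0}]'

```text
clock: 13.65
position: [0.4968, 0.1615, 0.0165]
tool_rot: [-3.139, -0.002, 0.004]
force: [-1.5, 11.8, 8.1]
grip_width: 0.0184
```

```bash
python3 - <<'E'
from h import *
from workcell import bot
import pickle
s=show(); jog(s,[.4962,.162,.016],np.radians(.2))
fs=bot.grab_frame("scene"); ft=bot.grab_frame("top"); pickle.dump((fs,ft),open("f5.pkl","wb"))
crop(fs,320,190,400,330,4,"pics/cs11.png");crop(ft,380,230,450,310,7,"pics/ct11.png")
E
```

```text
t 13.65 pos [0.4968 0.1615 0.0165] rpy [-1.7984e+02 -1.1000e-01  2.4000e-01] F [-1.5 11.8  8.1] M [2.46 0.11 0.02] w 0.0184
jog xyz cm [-0.06 -0.05  0.05] w deg [-0.16 -0.11  0.04]
```

View pics/cs11.png

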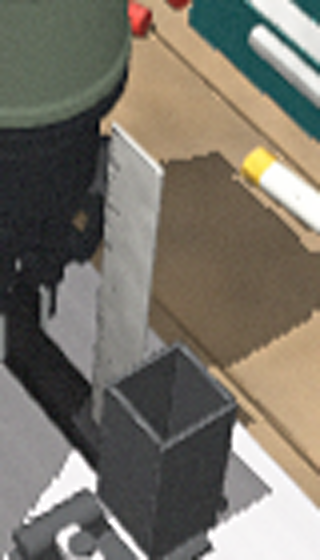

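```bash
python3 - <<'E'
from h import *
import pickle
fs,ft=pickle.load(open("f5.pkl","rb"))
crop(fs,340,215,385,305,8,"pics/cs12.png")
def onx(f,p,x):
    o,d=ray(f,*p); return o+d*(x-o[0])/d[0]
q=proj(fs,[[.4968,.065,.110],[.4968,.065,.230],[.496,.065,.11]]); print("crop px",((q+.5-[340,215])*8).round(1), ((q+.5-[320,190])*4).round(1))
P=lambda c:(np.array(c)+.5)/4-.5+(320,190)
for c in((163,169),(157,250),(150,345)): print(onx(fs,P(c),.4968).round(4))
print("top front edge (two ends) on z=.11:",[onz(fs,*P(c),.11).round(4).tolist() for c in((104,388),(180,344))])
E
```

```text
crop px [[124.1 519.4]
 [165.3 140.6]
 [121.1 521.1]] [[142.  359.7]
 [162.6 170.3]
 [140.5 360.6]]
[0.4968 0.0646 0.2308]
[0.4968 0.063  0.1851]
[0.4968 0.0608 0.1249]
top front edge (two ends) on z=.11: [[0.4751, 0.0623, 0.11], [0.5149, 0.062, 0.11]]
```

View pics/cs12.png

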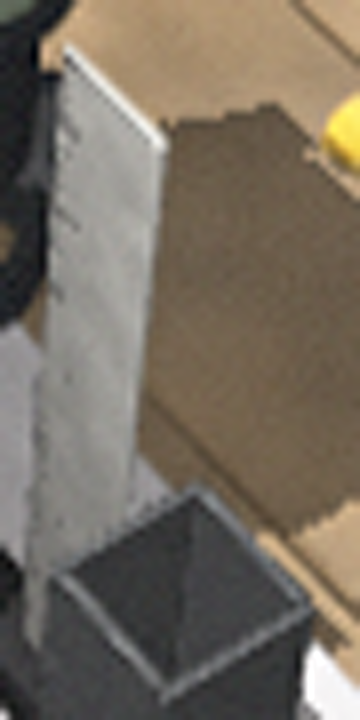

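```bash
cat > edge.py <<'E'
from h import *
def bladeedge(f,xf,yf,z0,z1,n=25):
    g=cv2.GaussianBlur(cv2.cvtColor(f["pixels"],cv2.COLOR_RGB2GRAY),(0,0),.7).astype(np.float32)
    out=[]
    for z in np.linspace(z0,z1,n):
        u,v=proj(f,[xf,yf,z])[0]
        us=np.arange(u-3.5,u+3.5,.1)
        p=cv2.remap(g,us.astype(np.float32)[None],np.full((1,len(us)),v,np.float32),cv2.INTER_LINEAR)[0]
        d=-np.gradient(p); d[d<0]=0; k=np.argmax(d); w=slice(max(0,k-8),k+9)
        uu=(us[w]*d[w]).sum()/d[w].sum()
        o,dd=ray(f,uu,v); P=o+dd*(xf-o[0])/dd[0]; out.append([P[1],P[2]])
    out=np.array(out); 
    vx,vy,x,y=cv2.fitLine(out.astype(np.float32),cv2.DIST_HUBER,0,.001,.001).ravel()
    res=(out-[x,y])@[-vy,vx]
    print("tilt dy/dz deg",np.degrees(np.arctan(vx/vy)).round(2),"y at z=.06/.11:",(x+vx/vy*(.06-y)).round(4),(x+vx/vy*(.11-y)).round(4),"rms mm",(res.std()*1e3).round(2))
E
python3 - <<'E'
from edge import *; import pickle
fs,ft=pickle.load(open("f3.pkl","rb")); bladeedge(fs,.4946,.1018,.09,.265)
fs,ft=pickle.load(open("f4.pkl","rb")); bladeedge(fs,.496,.0705,.12,.22)
fs,ft=pickle.load(open("f5.pkl","rb")); bladeedge(fs,.4965,.065,.125,.22)
fs,ft=pickle.load(open("f0.pkl","rb")); bladeedge(fs,.5265,.3425,.03,.21)
E
```

```text
tilt dy/dz deg 0.56 y at z=.06/.11: 0.1007 0.1012 rms mm 3.36
tilt dy/dz deg -0.47 y at z=.06/.11: 0.0709 0.0705 rms mm 2.18
tilt dy/dz deg 0.13 y at z=.06/.11: 0.0645 0.0646 rms mm 1.88
tilt dy/dz deg nan y at z=.06/.11: nan nan rms mm nanedge.py:10: RuntimeWarning: invalid value encountered in scalar divide
  uu=(us[w]*d[w]).sum()/d[w].sum()
edge.py:15: RuntimeWarning: invalid value encountered in scalar divide
  print("tilt dy/dz deg",np.degrees(np.arctan(vx/vy)).round(2),"y at z=.06/.11:",(x+vx/vy*(.06-y)).round(4),(x+vx/vy*(.11-y)).round(4),"rms mm",(res.std()*1e3).round(2))
```

Call:
jog_arm --increments '[{"wx": -0.2, "wy": -0.1, "wz": 0, "x": -0.06, "y": 0.15, "z": 0.05, "claw": 0}, {"wx": -0.2, "wy": -0.1, "wz": 0, "x": -0.06, "y": 0.2, "z": 0.06, "claw": 0}, {"wx": -0.2, "wy": -0.1, "wz": 0, "x": -0.06, "y": 0.2, "z": 0.06, "claw": 0}]'

```text
clock: 14.12
position: [0.4968, 0.1613, 0.0165]
tool_rot: [-3.14, -0.002, 0.005]
force: [-1.9, 11.4, 9.6]
grip_width: 0.0178
```

```bash
python3 - <<'E'
from h import *
s=show(); jog(s,[.4962,.162,.016],np.radians(.2))
E
```

```text
t 14.12 pos [0.4968 0.1613 0.0165] rpy [-1.7991e+02 -1.0000e-01  3.1000e-01] F [-1.9 11.4  9.6] M [ 2.56  0.28 -0.06] w 0.0178
jog xyz cm [-0.06 -0.07  0.05] w deg [-0.09 -0.1   0.11]
```

Call:
jog_arm --increments '[{"wx": -0.1, "wy": -0.1, "wz": 0.1, "x": -0.06, "y": 0.25, "z": 0.06, "claw": 0}, {"wx": -0.1, "wy": -0.1, "wz": 0.1, "x": -0.06, "y": 0.35, "z": 0.06, "claw": 0}, {"wx": -0.1, "wy": -0.1, "wz": 0.1, "x": -0.06, "y": 0.4, "z": 0.06, "claw": 0}, {"wx": -0.1, "wy": -0.1, "wz": 0.1, "x": -0.06, "y": 0.4, "z": 0.06, "claw": 0}]'

```text
clock: 14.62
position: [0.497, 0.1604, 0.0165]
tool_rot: [-3.138, -0.002, 0.006]
force: [-0.9, 19.5, 6.8]
grip_width: 0.0183
```

```bash
python3 - <<'E'
from edge import *
from workcell import bot
import pickle
s=show(); jog(s,[.4962,.162,.016],np.radians(.2))
fs=bot.grab_frame("scene"); ft=bot.grab_frame("top"); pickle.dump((fs,ft),open("f6.pkl","wb"))
bladeedge(fs,.4965,.064,.125,.22)
crop(fs,300,190,400,330,5.5,"pics/cs13.png");crop(ft,380,230,450,310,7,"pics/ct13.png")
E
```

```text
t 14.62 pos [0.497  0.1604 0.0165] rpy [-1.798e+02 -1.000e-01  3.400e-01] F [-0.9 19.5  6.8] M [ 4.04  0.1  -0.09] w 0.0183
jog xyz cm [-0.08 -0.16  0.05] w deg [-0.2  -0.1   0.14]
tilt dy/dz deg 0.3 y at z=.06/.11: 0.0628 0.0631 rms mm 1.71
```

View pics/cs13.png

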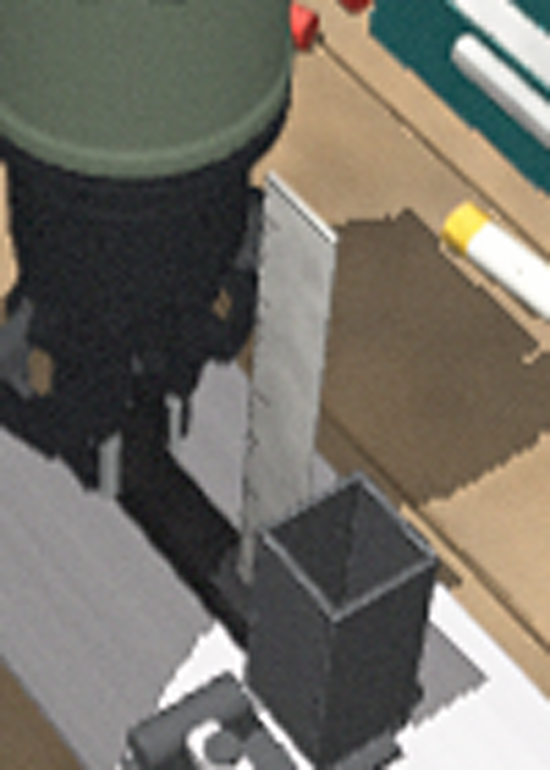

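View pics/ct13.png

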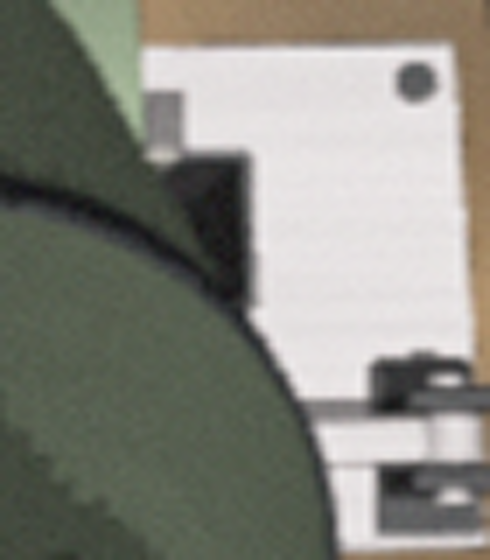

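```bash
python3 - <<'E'
from h import *; import pickle
F={k:pickle.load(open(f"{k}.pkl","rb")) for k in("f0","f1","f3","f5","f6")}
g=lambda f:cv2.cvtColor(f["pixels"],cv2.COLOR_RGB2GRAY).astype(np.float32)
for nm,i,(x0,y0,x1,y1) in(("stud scene",0,(352,274,384,330)),("hinge scene",0,(350,355,385,382)),("bar scene",0,(320,312,346,338))):
    for k in("f3","f5","f6"):
        S=6
        up=lambda im:cv2.resize(im,None,fx=S,fy=S,interpolation=cv2.INTER_CUBIC)
        t=up(g(F["f1"][i])[y0:y1,x0:x1]); w=up(g(F[k][i])[y0-4:y1+4,x0-4:x1+4])
        r=cv2.matchTemplate(w,t,cv2.TM_CCOEFF_NORMED); _,m,_,l=cv2.minMaxLoc(r); print(nm,k,(np.array(l)/S-4).round(2),round(m,3))
q=proj(F["f1"][0],[[.496,.045,.09],[.496,.044,.09]]);print("1mm push = px",q[1]-q[0])
E
```

```text
stud scene f3 [0. 0.] 0.953
stud scene f5 [0. 0.] 0.926
stud scene f6 [0.33 0.5 ] 0.915
hinge scene f3 [0. 0.] 0.999
hinge scene f5 [0. 0.] 0.999
hinge scene f6 [0. 0.] 0.999
bar scene f3 [0. 0.] 0.999
bar scene f5 [0. 0.] 0.855
bar scene f6 [0. 0.] 0.838
1mm push = px [0.36729908 0.41134008]
```

Call:
jog_arm --increments '[{"wx": -0.2, "wy": -0.1, "wz": 0.1, "x": -0.08, "y": 0.25, "z": 0.09, "claw": 0}, {"wx": -0.2, "wy": -0.1, "wz": 0.1, "x": -0.08, "y": 0.25, "z": 0.1, "claw": 0}, {"wx": -0.2, "wy": -0.1, "wz": 0.1, "x": -0.08, "y": 0.25, "z": 0.1, "claw": 0}, {"wx": -0.2, "wy": -0.1, "wz": 0.1, "x": -0.08, "y": 0.25, "z": 0.1, "claw": 0}]'

```text
clock: 15.22
position: [0.497, 0.1605, 0.0164]
tool_rot: [-3.138, -0.002, 0.006]
force: [-2.9, 15.1, 18.1]
grip_width: 0.0185
```

```bash
python3 - <<'E'
from edge import *
from workcell import bot
import pickle
s=show(); jog(s,[.4962,.162,.016],np.radians(.2))
fs=bot.grab_frame("scene");pickle.dump((fs,0),open("f7.pkl","wb"))
for i in range(4): bot.grab_frame("top"); show()
crop(fs,335,200,385,310,7,"pics/cs14.png")
g=cv2.cvtColor(fs["pixels"],cv2.COLOR_RGB2GRAY)
E
```

```text
t 15.22 pos [0.497  0.1605 0.0164] rpy [-1.7981e+02 -1.0000e-01  3.4000e-01] F [-2.9 15.1 18.1] M [ 3.08  0.7  -0.06] w 0.0185
jog xyz cm [-0.08 -0.15  0.04] w deg [-0.19 -0.1   0.14]
t 15.32 pos [0.497  0.1605 0.0164] rpy [-1.7981e+02 -1.0000e-01  3.4000e-01] F [-2.5 14.4 17.3] M [ 3.12  0.65 -0.07] w 0.0175
t 15.38 pos [0.497  0.1605 0.0164] rpy [-1.7981e+02 -1.0000e-01  3.4000e-01] F [-3.6 14.8 16.8] M [ 3.13  0.64 -0.03] w 0.0181
t 15.43 pos [0.497  0.1605 0.0164] rpy [-1.7981e+02 -1.1000e-01  3.4000e-01] F [-2.9 14.8 17.4] M [ 3.11  0.64 -0.12] w 0.0177
t 15.47 pos [0.497  0.1605 0.0164] rpy [-1.7981e+02 -1.0000e-01  3.4000e-01] F [-3.6 14.2 17.5] M [ 3.1   0.63 -0.06] w 0.0174
```

View pics/cs14.png

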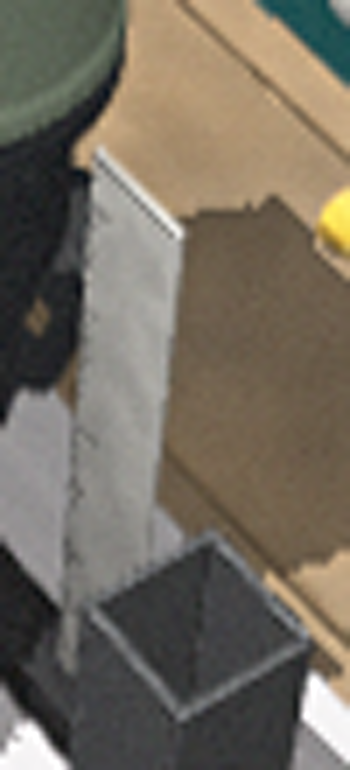

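Call:
jog_arm --increments '[{"wx": -0.3, "wy": -0.1, "wz": 0.2, "x": -0.08, "y": 0.25, "z": 0.08, "claw": 0}, {"wx": -0.4, "wy": -0.1, "wz": 0.2, "x": -0.08, "y": 0.25, "z": 0.08, "claw": 0}, {"wx": -0.4, "wy": -0.1, "wz": 0.2, "x": -0.08, "y": 0.25, "z": 0.08, "claw": 0}, {"wx": -0.4, "wy": -0.1, "wz": 0.2, "x": -0.08, "y": 0.25, "z": 0.08, "claw": 0}]'

```text
clock: 15.98
position: [0.497, 0.1605, 0.0165]
tool_rot: [3.141, -0.002, 0.004]
force: [-2.1, 15.5, 13.8]
grip_width: 0.0179
```

```bash
python3 - <<'E'
from h import *
show()
E
```

```text
t 15.97 pos [0.497  0.1605 0.0165] rpy [ 1.7996e+02 -1.1000e-01  2.4000e-01] F [-2.1 15.5 13.8] M [ 3.24  0.37 -0.05] w 0.0179
```

```bash
python3 - <<'E'
from h import *
from workcell import bot
fs=bot.grab_frame("scene"); crop(fs,260,150,440,390,2.5,"pics/final.png")
show(); print(bot.job_done())
E
```

```text
t 16.02 pos [0.497  0.1605 0.0164] rpy [ 1.7996e+02 -1.1000e-01  2.4000e-01] F [-2.2 14.5 14. ] M [ 3.18  0.43 -0.03] w 0.0178
the job is handed in; nothing more can be done
None
```

View pics/final.png

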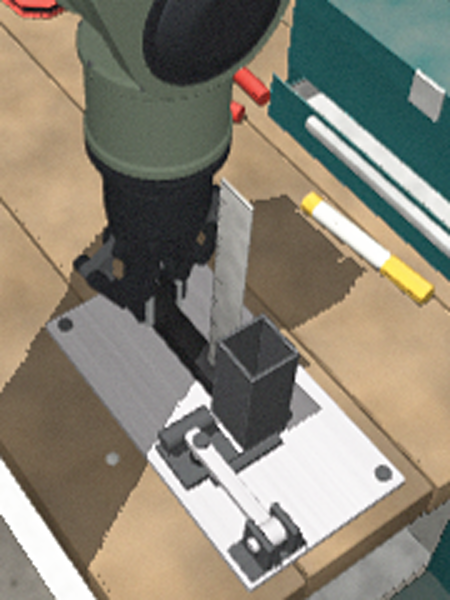

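I swung the clamp arm fully down with shut fingers. Then I gripped the square at its stock, set it on the plate, pressed it into the corner against the stud, and handed in at 16 s still gripping and pressing.

**Last checks:**
- **Push:** steady at about 14.5 N into the stud and 14 N down on the plate. The tool stood within 0.1° of vertical.
- **Clamp:** the bar measured x_f ≈ 19 mm and z ≈ 29 mm by the two views, against the 35 mm given. It stayed unmoved in the later pictures.
- **Blade:** it meets about the middle of the stud's front face. The tool's x is 0.8 mm from my estimate of the stud's centre.

**What disagreed or went less well:**
- **Clamp press:** the press at the bottom of the clamp stroke peaked at about 77 N on the fingers, more than I meant. That is under the 120 N wrist limit, and I took it to be on the fingertips alone. A side force of −16 N appeared with it, which I did not explain, so I cannot rule out that the gripper's body touched something.
- **Stud:** it slid about 1 mm when I first pushed at 19.5 N. That is within its 1.5 mm play, and it then held steady.
- **Blade tilt from the pictures:** this was too noisy (about 0.5°) to confirm flushness. That rests on the contact forces and the tool's angle.

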